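# Put the last mount in its hollow and shut the specimen box

### The arm

A 7-joint arm with a two-finger parallel gripper is mounted at the origin on a cart in front of the work surface, level with it; the furniture and walls round the work are solid. World frame = base frame: x ahead of the robot, y to its left, z up, the work surface at z = 0. Lengths are in m, angles in rad, forces in N, time in s.
With the tool pointing down it reaches from about 0.4 to 0.875 m from the base axis. Payload 19.3 kg.
Tool frame: the origin (TCP) lies midway between the tips of the shut fingers; the grasp point (between the pads) lies bot.pinch_z behind it (bot.pinch_z is the distance from the TCP to the grasp point, in m); z points along the fingers, y is the line along which they close (so a half turn about z gives the same grasp; the last joint's range is limited). The gripper opens to 85 mm and grips with 20 to 120 N. Pads are 22 mm wide; open, the fingers measure 114 mm over their backs; the gripper's body (76 mm by 85 mm) begins 54 mm behind the grasp point. The pads swing forward as they close: fully open they stand 13 mm farther back than shut.
Start: joints at [1.203, 0.521, -0.036, 1.599, 0.021, 1.021, -0.113], TCP at [0.183, -0.597, 0.231] pointing down, gripper open.
Joint ranges: [-2.91, 2.91], [-0.3, 2.13], [-1.5, 1.42], [0.17, 2.43], [-1.26, 4.41], [0.16, 1.93], [-2.52, 2.52]. Speed limits (rad/s): [1.89, 1.89, 2.39, 2.39, 3.01, 3.01, 3.01].

### API

Orientations are given as [roll, pitch, yaw] about the fixed x, y, z axes, in that order (R = Rz(yaw) Ry(pitch) Rx(roll)).
In Python, from workcell import readout, grab_frame, camera_info, workorder, bot gives the robot as it stands. The module is installed in compiled form; this text tells all that it offers.
- The arm moves only by the tool drive_tool, never from a script. Its argument "targets" is a list of rows, each an object of numbers: "dx", "dy", "dz": the shift along the tool's x, y, z as a fraction of full scale; "yaw": the turn about the tool's z as a fraction of full scale; "fingers": the closure, from 0 (fully open) to 1 (shut). In form: [{"dx": .., "dy": .., "dz": .., "yaw": .., "fingers": ..}, ...]. A call has 1 to 20 rows; each row shifts and turns the commanded pose from where the row before left it, along the tool's axes as they then stand; what a row does not reach is not made up. Full scale, the value 1, is 0.1 m for a shift and 90 degrees for a turn. A row lasts 1/10 s, in which the tool goes at most 50 mm and 8.59 degrees, less where a joint would pass 70% of its speed; a pose out of reach is approached as far as the arm can. A call with a number of a shift or a turn outside -1 to 1 is refused whole. A call with a gripper value outside its range is refused whole. The fingers move at their own pace and stop on an object; "squeeze" is the grip in N (left out, the last holds). Time passes only in rows, so rows that do not move let the fingers close. It gives the time, the measured TCP pose, the force, the opening and the grip force at its end, in the units of the state.
- readout.observe(): the state, without advancing time (a new reading comes with each control period).
- grab_frame(name): name is "side" or "top"; returns the picture (420x560x3 uint8, blue, green, red); there is no depth.
- camera_info(name): a dict with "fx", "fy", "cx", "cy" (pixels), "T" (4x4, takes a point from camera to world coordinates). Camera axes: x right, y up, looking along -z (the intrinsics and any distortion apply to the point x, -y, -z); pixel columns grow to the right and rows downward; lengths in m; the calibration is good to about 2 mm. A picture is of the moment at which its call begins. camera_info takes no time and is no camera call.
- workorder.job_done(): hands the job in; it is judged then, once.
The state is a dict: "clock": time; "qpos": joint angles; "qd": joint speeds; "joint_efforts": joint torques, N m; "position": TCP position; "tool_rot": TCP orientation; "force": force on the tool from outside, world axes, zero at the start; "moment": the same for the moment, N m; "grip_width": finger opening in m; "finger_force": force on a finger pad.
Only numpy, scipy, OpenCV 4.12 (cv2) and the standard library are available. Lean on these libraries where they do the work, as an engineer would, in place of code of your own. Each camera call takes 0.05 s, during which the arm holds its last target. There are 200 camera calls.

### The job

Put the specimen box away for the night, working with the fingertips only: push the green mount that lies loose on the foam across into the empty hollow and press it down until it sits flat on the bottom, then push the raised lid over and press it fully shut without letting it slam. Push and press only: do not lift the mount or turn it over, and leave the things round the box where they are.

Things in the scene. Friction and masses are not known exactly. Their poses are not given: they have to be found in the camera images.
- specimen_box: Varnished wooden box with a hinged lid, fixed to the desk, 135 (x) x 220 (y) mm outside, rim 40 mm above the desk, walls 6 mm thick. Origin: on the desk under its middle. Its own x points away from the robot to the hinge side, y to its left, z up. Inside lies a black foam bed with six round places, at box x = +-28 mm and y = -66, 0, +66 mm
- foam_top (a point): Middle of the flat top of the foam bed, 26.8 mm above the desk; axes as the box. The foam reaches from x = -60 to +63 and y = -104 to +104 mm. Five of its round places hold mounts 30 mm across (one red, one white, three black) that are fixed and stand 3 mm above the foam; the sixth, at x = +28, y = -66 mm, is the empty hollow
- hollow (a point): Centre of the bottom of the empty hollow in the foam (far row, right-hand column of the box). The hollow is round, 34 mm wide and 9 mm deep, with its upper edge slightly bevelled. Axes as the box
- specimen_box_lid (a joint): Angle of the lid: 0 is shut, 1.57 stands straight up, 1.83 is its stop, leaning back away from the robot. The hinge is stiff: the lid stays wherever it is left and takes 0.4 to 2 N at its free edge to push down
- lid_hinge (a point): Middle of the lid's hinge line, at the far rim of the box 40.5 mm above the desk; the line runs along the box's y, and the axes are the box's
- lid_edge (a point): Middle of the lid's free edge on its outer face, 137 mm from the hinge line along the lid and 18 mm out. The lid is 220 mm wide, a 6 mm panel with an inner rim, 18 mm deep in all. Shut, this face is on top and the edge is on the robot's side, 59 mm above the desk; raised, the edge is about 170 mm up and the face looks away from the robot. Moves with the lid; z points out of the face
- green_mount: Loose green resin mount, a round puck 30 mm across and 13 mm high, 34 g, its label face up. Origin: centre of its underside, z up; the yaw means nothing. It lies on the foam left of the hollow. Seated, its top stands 4 mm above the foam, about level with its neighbours
- red_mount: Loose red resin mount standing on the desk to the left of the box, 30 mm across, 14 mm high; origin under its centre. To be left alone
- eyepiece: Loose black and white microscope eyepiece standing on the desk to the left of the box, 35 mm across, 45 mm high; origin under its centre. To be left alone
- tweezers: Steel tweezers lying on the desk in front of the box (on the robot's side), 113 mm long (own y), 12 wide, 9 high; origin under the middle. To be left alone
- objective_can: Black screw-lid can of a microscope objective standing on the desk behind the box, 36 mm across, 62 mm high; origin under its centre. To be left alone
Things that resemble listed ones, but are neither listed nor needed, are in the scene too. Leave any yellow look-alike of the green_mount alone.

How it is judged:
By the outcome, as a careful person would: the job done as asked, in the order asked, and still so for the second after the job is handed in, with the robot touching nothing.
It also fails if it takes over 61 s, if anything falls off the work surface, if the arm or the gripper's body presses on something with over 40 N, if the wrist force passes 120 N, or if a joint passes its speed limit or range.

## Working session

There is one attempt and no reset: what is moved stays moved. The work goes in short steps, Python scripts to look and compute and a tool call to move; the robot and the scene stay as the last step left them, time stands still between calls to the robot, and variables do not carry over. Pictures are saved under pics/ and viewed, at most 10 in all, crops included, and the job is handed in when it is done.

Besides the shell and the picture viewer there is one more tool, called after "Emit:" as name([rows], argument=value, ...), one row to a line, values as JSON. drive_tool: Moves the arm, as the interface text tells. Shift numbers are shares of 0.1 m and turn numbers shares of 90 degrees, none past 1 either way. Its arguments: {"type":"object","properties":{"targets":{"type":"array","items":{"type":"object","properties":{"dx":{"type":"number","minimum":-1,"maximum":1},"dy":{"type":"number","minimum":-1,"maximum":1},"dz":{"type":"number","minimum":-1,"maximum":1},"yaw":{"type":"number","minimum":-1,"maximum":1},"fingers":{"type":"number"}}}},"squeeze":{"type":"number"}},"required":["targets"]}

```bash
mkdir -p pics; python3 - <<'E'
from workcell import readout, grab_frame, camera_info, bot
import cv2
for n in("side","top"):
    cv2.imwrite(f"pics/{n}0.png",grab_frame(n)); print(n,camera_info(n))
print(readout.observe(),bot.pinch_z)
E
```

```text
side {'fx': 440.6818496316569, 'fy': 440.6818496316569, 'cx': 279.57936769653173, 'cy': 207.13876398367708, 'T': array([[ 0.99646759, -0.07301743,  0.04148243,  0.56737649],
       [ 0.08171167,  0.72903765, -0.67957877, -0.49457593],
       [ 0.01937884,  0.68056782,  0.73242877,  0.67901795],
       [ 0.        ,  0.        ,  0.        ,  1.        ]])}
top {'fx': 468.70544882281456, 'fy': 468.70544882281456, 'cx': 281.333025923333, 'cy': 206.4425475120962, 'T': array([[-0.01107098,  0.98484978, -0.17305591,  0.40663813],
       [-0.99968256, -0.00698405,  0.02420735,  0.0727531 ],
       [ 0.02263197,  0.17326897,  0.98461447,  0.91903078],
       [ 0.        ,  0.        ,  0.        ,  1.        ]])}
{'clock': 0.1, 'qpos': array([ 1.20274615,  0.5219266 , -0.03630577,  1.59995375,  0.02118822,
        1.02111901, -0.11278446]), 'qd': array([ 0.00018602, -0.0023654 , -0.0020982 , -0.00067275, -0.00060392,
       -0.00107321, -0.00215711]), 'joint_efforts': array([ 7.07002881e-03, -9.28479910e+01,  1.98618606e+00, -3.70532191e+01,
        1.84354495e-02,  5.28543562e-03,  1.36909180e-04]), 'position': array([ 0.18328298, -0.59719815,  0.23079988]), 'tool_rot': array([-3.14057314e+00,  7.32729247e-05,  2.97829892e-01]), 'force': array([-0.14124751,  0.39370535,  0.10103972]), 'moment': array([7.83571131e-03, 7.63154661e-05, 4.82256336e-02]), 'finger_force': 0.0, 'grip_width': 0.08536484094771486} 0.0187
```

View pics/side0.png

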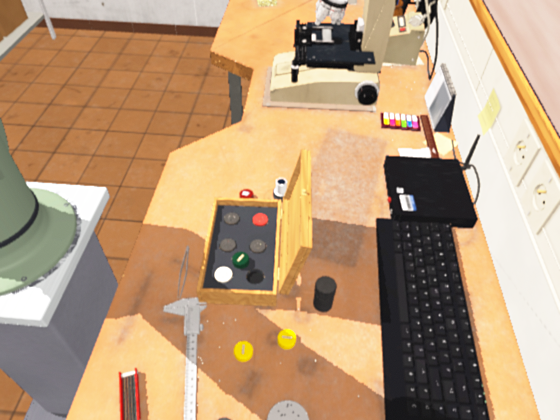

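View pics/top0.png

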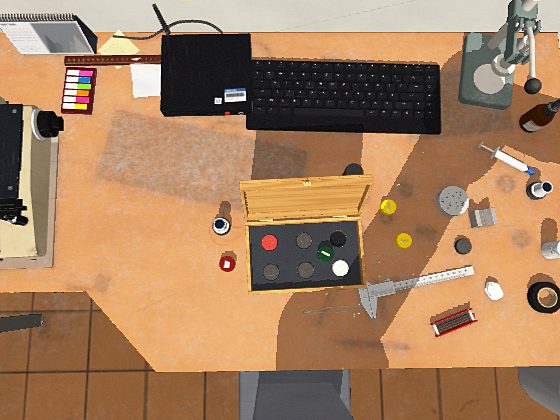

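The side view shows the box with the lid raised to its right, green mount near (241,259), hollow near (256,277) and white mount near (223,274). In the top view green is at (326,254), hollow (338,239), red (269,241) and white (341,268), with the lid's free edge from (241,181) to (373,177).

```bash
cat > h.py <<'E'
import cv2, numpy as np
from workcell import readout, grab_frame, camera_info
def ray(n,u,v):
    c=camera_info(n);T=c["T"]
    d=T[:3,:3]@np.array([(u-c["cx"])/c["fx"],-(v-c["cy"])/c["fy"],-1.]);return T[:3,3],d/np.linalg.norm(d)
def plane(n,u,v,z):
    o,d=ray(n,u,v);return o+d*(z-o[2])/d[2]
def tri(ps,pt):
    (o1,d1),(o2,d2)=ray("side",*ps),ray("top",*pt)
    A=np.array([d1,-d2]).T;s=np.linalg.lstsq(A,o2-o1,rcond=None)[0]
    a,b=o1+s[0]*d1,o2+s[1]*d2;return (a+b)/2,np.linalg.norm(a-b)
R={"red":((0,150,120),(6,255,255)),"white":((0,0,190),(180,60,255)),"green":((50,100,25),(90,255,255))}
def blobs(img,col,win):
    x0,y0,x1,y1=win;h=cv2.cvtColor(img,cv2.COLOR_BGR2HSV)[y0:y1,x0:x1]
    m=cv2.inRange(h,*R[col])
    n,l,s,c=cv2.connectedComponentsWithStats(m)
    i=1+np.argmax(s[1:,4]); st=s[i]
    # hull centroid
    hull=cv2.convexHull(np.argwhere(l==i)[:,::-1].astype(np.int32));M=cv2.moments(hull)
    return (M["m10"]/M["m00"]+x0,M["m01"]/M["m00"]+y0),st[2:].tolist()
E
python3 - <<'E'
from h import *
S=cv2.imread("pics/side0.png");T=cv2.imread("pics/top0.png")
W={"red":((248,208,275,232),(258,232,282,252)),"white":((210,262,236,286),(330,258,352,278)),"green":((228,246,255,272),(314,243,338,265))}
for k,(a,b) in W.items():
    ps,ss=blobs(S,k,a);pt,s2=blobs(T,k,b);p,e=tri(ps,pt)
    print(k,np.round(ps,1),ss,np.round(pt,1),s2,p.round(4),round(e,4),plane("side",*ps,.03).round(4),plane("top",*pt,.03).round(4))
a=cv2.resize(S[150:310,190:330],None,fx=4,fy=4,interpolation=cv2.INTER_CUBIC)[:600]
b=cv2.resize(T[165:300,230:385],None,fx=5,fy=5,interpolation=cv2.INTER_CUBIC)[:600]
b=cv2.resize(T[170:297,235:380],None,fx=5,fy=4.7,interpolation=cv2.INTER_CUBIC)
cv2.imwrite("pics/a.png",a[:, :]);cv2.imwrite("pics/b.png",b)
E
```

```text
red [259.8 219.2] [16, 13, 158] [268.9 242.1] [15, 15, 185] [0.4945 0.0752 0.0258] 0.0005 [0.4948 0.0715 0.03  ] [0.4944 0.0753 0.03  ]
white [223.  273.8] [19, 16, 225] [340.2 267.6] [16, 16, 194] [ 0.4445 -0.0596  0.0269] 0.0009 [ 0.4447 -0.0618  0.03  ] [ 0.4448 -0.059   0.03  ]
green [240.5 259.7] [16, 16, 175] [325.3 253.3] [16, 16, 163] [ 0.4716 -0.0311  0.0336] 0.0005 [ 0.4709 -0.0286  0.03  ] [ 0.4721 -0.0315  0.03  ]
```

View pics/a.png

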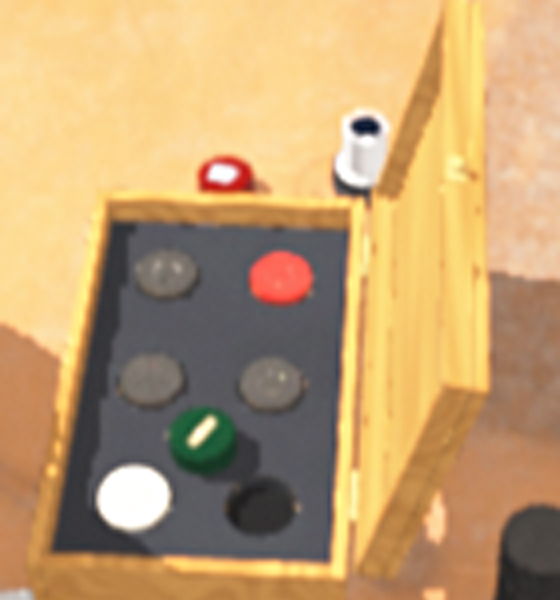

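View pics/b.png

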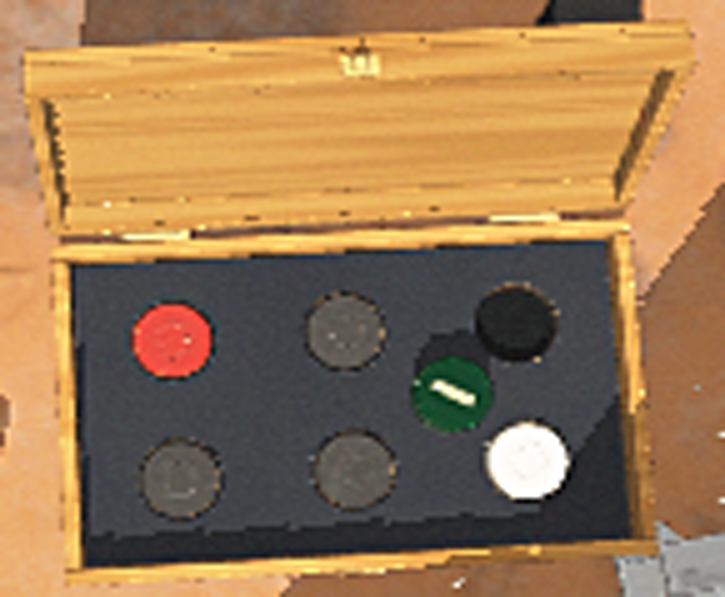

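Crop a (4×, offset 190,150): green at (201,439), hollow (261,505), lid corner near (488,390). Crop b (5×/4.7×, offset 235,170): green (453,393), hollow (515,322), lid outer corner (690,25).

```bash
python3 - <<'E'
from h import *
def both(ps,pt,z,n):
    p,e=tri(ps,pt);a,b=plane("side",*ps,z),plane("top",*pt,z)
    print(n,"tri",p.round(4),round(e,4),"side",a[:2].round(4),"top",b[:2].round(4));return (a+b)[:2]/2
r=both((259.8,219.2),(268.9,242.1),.0298,"red");w=both((223,273.8),(340.2,267.6),.0298,"white")
g=both((240.5,259.7),(325.3,253.3),.0385,"green")
h=both((190+261/4,150+505/4),(338,170+322/4.7),.0268,"hollow")
b1=both((190+270/4,150+383/4),(235+345/5,170+331/4.7),.0298,"b28,0")
b2=both((190+152/4,150+380/4),(235+354/5,170+469/4.7),.0298,"b-28,0")
b3=both((190+167/4,150+273/4),(235+180/5,170+480/4.7),.0298,"b-28,66")
P=np.array([r,w,b1,b2,b3,h]);M=np.array([[28,66],[-28,-66],[28,0],[-28,0],[-28,66],[28,-66]])/1e3
c=P.mean(0);m=M.mean(0);H=(M-m).T@(P-c);yaw=np.arctan2(H[0,1]-H[1,0],H[0,0]+H[1,1])
R2=np.array([[np.cos(yaw),-np.sin(yaw)],[np.sin(yaw),np.cos(yaw)]]);o=c-R2@m
print("yaw",yaw,"origin",o,"resid mm",((P-o-M@R2.T)*1e3).round(1).tolist())
hh=o+R2@[.028,-.066];d=hh-g;print("hollow",hh,"green",g,"box frame",R2.T@(g-o),"dist",np.linalg.norm(d),"ang deg",np.degrees(np.arctan2(d[1],d[0])))
both((190+488/4,150+392/4),(235+690/5,170+25/4.7),.17,"lid near corner")
both((311,152),(235+25/5,170+53/4.7),.17,"lid far corner")
print("lid mid hinge",o+R2@[.0675,0])
E
```

```text
red tri [0.4945 0.0752 0.0259] 0.0005 side [0.4947 0.0718] top [0.4943 0.0753]
white tri [ 0.4445 -0.0596  0.027 ] 0.0009 side [ 0.4447 -0.0616] top [ 0.4449 -0.059 ]
green tri [ 0.4716 -0.0312  0.0336] 0.0003 side [ 0.4722 -0.0347] top [ 0.4714 -0.0305]
hollow tri [ 0.5008 -0.0574  0.0239] 0.0005 side [ 0.5014 -0.0593] top [ 0.5003 -0.0571]
b28,0 tri [0.4973 0.0083 0.027 ] 0.0003 side [0.4978 0.0061] top [0.4969 0.0084]
b-28,0 tri [0.4419 0.0059 0.0254] 0.0007 side [0.4431 0.0026] top [0.4414 0.0061]
b-28,66 tri [0.4384 0.0719 0.0261] 0.0012 side [0.4397 0.0688] top [0.4377 0.0717]
yaw 0.04773230779177785 origin [0.4697341  0.00615351] resid mm [[-0.1, 0.1], [-0.2, 0.8], [-0.4, -0.2], [0.5, -0.5], [0.1, -0.5], [-0.0, 0.2]]
hollow [ 0.50085135 -0.05843532] green [ 0.47181546 -0.03261986] box frame [ 0.00022895 -0.03882852] dist 0.03885255310782354 ang deg -41.639915609205254
lid near corner tri [ 0.591  -0.0977  0.1685] 0.0025 side [ 0.5921 -0.0984] top [ 0.5893 -0.0975]
lid far corner tri [0.5826 0.1219 0.1659] 0.0021 side [0.5835 0.1175] top [0.5805 0.1215]
lid mid hinge [0.53715722 0.00937422]
```

Emit:
drive_tool([
  {"dx": 0.235, "dy": -0.269, "fingers": 0.835},
  {"dx": 0.235, "dy": -0.269, "fingers": 0.835},
  {"dx": 0.235, "dy": -0.269, "fingers": 0.835},
  {"dx": 0.235, "dy": -0.269, "fingers": 0.835},
  {"dx": 0.235, "dy": -0.269, "fingers": 0.835},
  {"dx": 0.235, "dy": -0.269, "fingers": 0.835},
  {"dx": 0.235, "dy": -0.269, "fingers": 0.835},
  {"dx": 0.235, "dy": -0.269, "fingers": 0.835},
  {"dx": 0.235, "dy": -0.269, "fingers": 0.835},
  {"dx": 0.235, "dy": -0.269, "fingers": 0.835},
  {"dx": 0.235, "dy": -0.269, "fingers": 0.835},
  {"dx": 0.235, "dy": -0.269, "fingers": 0.835},
  {"dx": 0.235, "dy": -0.269, "fingers": 0.835},
  {"dx": 0.235, "dy": -0.269, "fingers": 0.835},
  {"dx": 0.235, "dy": -0.269, "fingers": 0.835},
  {"dx": 0.235, "dy": -0.269, "fingers": 0.835},
  {"dx": 0.235, "dy": -0.269, "fingers": 0.835},
  {"dx": 0.235, "dy": -0.269, "fingers": 0.835},
])

```text
invalid input
```

Emit:
drive_tool([
  {"yaw": -0.09, "fingers": 0.835},
  {"yaw": -0.09, "fingers": 0.835},
  {"yaw": -0.09, "fingers": 0.835},
  {"yaw": -0.09, "fingers": 0.835},
  {"yaw": -0.09, "fingers": 0.835},
  {"yaw": -0.09, "fingers": 0.835},
  {"yaw": -0.09, "fingers": 0.835},
  {"yaw": -0.09, "fingers": 0.835},
  {"yaw": -0.09, "fingers": 0.835},
  {"yaw": -0.09, "fingers": 0.835},
  {"yaw": -0.09, "fingers": 0.835},
  {"yaw": -0.09, "fingers": 0.835},
  {"yaw": -0.09, "fingers": 0.835},
  {"yaw": -0.09, "fingers": 0.835},
  {"yaw": -0.09, "fingers": 0.835},
  {"fingers": 0.835},
])

```text
invalid input
```

Emit:
drive_tool([
  {"dx": 0.235, "dy": -0.269, "dz": 0, "yaw": 0, "fingers": 0.835},
])

```text
clock: 0.2
position: [0.1958, -0.5668, 0.2305]
tool_rot: [3.141, 0.001, 0.294]
force: [0.3, 0.4, 0.4]
grip_width: 0.073
finger_force: 0.0
```

Emit:
drive_tool([
  {"dx": 0.235, "dy": -0.269, "dz": 0, "yaw": 0, "fingers": 0.835},
  {"dx": 0.235, "dy": -0.269, "dz": 0, "yaw": 0, "fingers": 0.835},
  {"dx": 0.235, "dy": -0.269, "dz": 0, "yaw": 0, "fingers": 0.835},
  {"dx": 0.235, "dy": -0.269, "dz": 0, "yaw": 0, "fingers": 0.835},
  {"dx": 0.235, "dy": -0.269, "dz": 0, "yaw": 0, "fingers": 0.835},
  {"dx": 0.235, "dy": -0.269, "dz": 0, "yaw": 0, "fingers": 0.835},
  {"dx": 0.235, "dy": -0.269, "dz": 0, "yaw": 0, "fingers": 0.835},
  {"dx": 0.235, "dy": -0.269, "dz": 0, "yaw": 0, "fingers": 0.835},
  {"dx": 0.235, "dy": -0.269, "dz": 0, "yaw": 0, "fingers": 0.835},
  {"dx": 0.235, "dy": -0.269, "dz": 0, "yaw": 0, "fingers": 0.835},
  {"dx": 0.235, "dy": -0.269, "dz": 0, "yaw": 0, "fingers": 0.835},
  {"dx": 0.235, "dy": -0.269, "dz": 0, "yaw": 0, "fingers": 0.835},
  {"dx": 0.235, "dy": -0.269, "dz": 0, "yaw": 0, "fingers": 0.835},
  {"dx": 0.235, "dy": -0.269, "dz": 0, "yaw": 0, "fingers": 0.835},
  {"dx": 0.235, "dy": -0.269, "dz": 0, "yaw": 0, "fingers": 0.835},
  {"dx": 0.235, "dy": -0.269, "dz": 0, "yaw": 0, "fingers": 0.835},
  {"dx": 0.235, "dy": -0.269, "dz": 0, "yaw": 0, "fingers": 0.835},
])

```text
clock: 1.9
position: [0.446, -0.0091, 0.2312]
tool_rot: [3.142, 0.0, 0.298]
force: [1.9, -0.9, 0.8]
grip_width: 0.0142
finger_force: 0.0
```

Emit:
drive_tool([
  {"dx": 0, "dy": 0, "dz": 0, "yaw": -0.09, "fingers": 0.835},
  {"dx": 0, "dy": 0, "dz": 0, "yaw": -0.09, "fingers": 0.835},
  {"dx": 0, "dy": 0, "dz": 0, "yaw": -0.09, "fingers": 0.835},
  {"dx": 0, "dy": 0, "dz": 0, "yaw": -0.09, "fingers": 0.835},
  {"dx": 0, "dy": 0, "dz": 0, "yaw": -0.09, "fingers": 0.835},
  {"dx": 0, "dy": 0, "dz": 0, "yaw": -0.09, "fingers": 0.835},
  {"dx": 0, "dy": 0, "dz": 0, "yaw": -0.09, "fingers": 0.835},
  {"dx": 0, "dy": 0, "dz": 0, "yaw": -0.09, "fingers": 0.835},
  {"dx": 0, "dy": 0, "dz": 0, "yaw": -0.09, "fingers": 0.835},
  {"dx": 0, "dy": 0, "dz": 0, "yaw": -0.09, "fingers": 0.835},
  {"dx": 0, "dy": 0, "dz": 0, "yaw": -0.09, "fingers": 0.835},
  {"dx": 0, "dy": 0, "dz": 0, "yaw": -0.09, "fingers": 0.835},
  {"dx": 0, "dy": 0, "dz": 0, "yaw": -0.09, "fingers": 0.835},
  {"dx": 0, "dy": 0, "dz": 0, "yaw": -0.09, "fingers": 0.835},
  {"dx": 0, "dy": 0, "dz": 0, "yaw": -0.09, "fingers": 0.835},
  {"dx": 0, "dy": 0, "dz": 0, "yaw": 0, "fingers": 0.835},
  {"dx": 0, "dy": 0, "dz": 0, "yaw": 0, "fingers": 0.835},
])

```text
clock: 3.6
position: [0.4456, -0.0107, 0.2312]
tool_rot: [-3.141, -0.0, 2.414]
force: [-0.2, 0.7, -0.9]
grip_width: 0.014
finger_force: 0.0
```

Emit:
drive_tool([
  {"dx": 0, "dy": 0.01, "dz": 0.25, "yaw": 0, "fingers": 0.835},
  {"dx": 0, "dy": 0, "dz": 0.25, "yaw": 0, "fingers": 0.835},
  {"dx": 0, "dy": 0, "dz": 0.25, "yaw": 0, "fingers": 0.835},
  {"dx": 0, "dy": 0, "dz": 0.25, "yaw": 0, "fingers": 0.835},
  {"dx": 0, "dy": 0, "dz": 0.25, "yaw": 0, "fingers": 0.835},
  {"dx": 0, "dy": 0, "dz": 0.25, "yaw": 0, "fingers": 0.835},
  {"dx": 0, "dy": 0, "dz": 0.2, "yaw": 0, "fingers": 0.835},
  {"dx": 0, "dy": 0, "dz": 0.1, "yaw": 0, "fingers": 0.835},
  {"dx": 0, "dy": 0, "dz": 0, "yaw": 0, "fingers": 0.835},
])

```text
clock: 4.5
position: [0.4459, -0.0096, 0.0506]
tool_rot: [-3.14, -0.001, 2.417]
force: [0.4, 0.3, 1.1]
grip_width: 0.0143
finger_force: 0.0
```

```bash
python3 - <<'E'
from h import *
S=grab_frame("side");T=grab_frame("top")
a=cv2.resize(S[180:300,180:300],None,fx=4,fy=4,interpolation=cv2.INTER_CUBIC)
b=cv2.resize(T[200:300,240:320+40],None,fx=3,fy=4.8,interpolation=cv2.INTER_CUBIC)
b=cv2.resize(T[200:300,270:350],None,fx=4,fy=4.8,interpolation=cv2.INTER_CUBIC)
cv2.imwrite("pics/c.png",np.hstack([a,b]));print(readout.observe()["position"])
E
```

```text
[ 0.44664768 -0.00962354  0.05186681]
```

View pics/c.png

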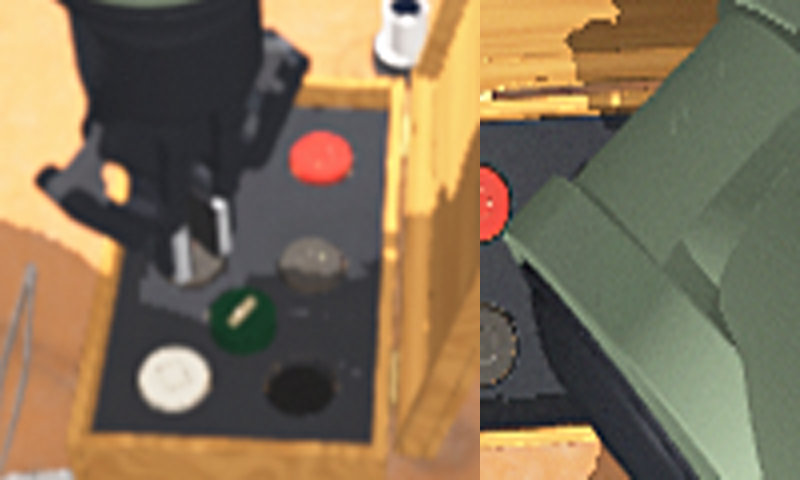

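The side crop shows the two finger tips at (183,278) and (225,250), behind the green mount (243,320) and in line with the hollow (301,388). Lowering and starting the push.

Emit:
drive_tool([
  {"dx": 0, "dy": 0, "dz": 0.06, "yaw": 0, "fingers": 0.835},
  {"dx": 0, "dy": 0, "dz": 0.06, "yaw": 0, "fingers": 0.835},
  {"dx": 0, "dy": 0, "dz": 0.06, "yaw": 0, "fingers": 0.835},
  {"dx": 0, "dy": 0, "dz": 0, "yaw": 0, "fingers": 0.835},
  {"dx": 0, "dy": 0, "dz": 0, "yaw": 0, "fingers": 0.835},
])

```text
clock: 5.1
position: [0.4462, -0.0096, 0.0332]
tool_rot: [-3.141, -0.0, 2.418]
force: [-0.0, -0.2, -0.3]
grip_width: 0.0138
finger_force: 0.0
```

Emit:
drive_tool([
  {"dx": -0.04, "dy": 0, "dz": 0, "yaw": 0, "fingers": 0.835},
  {"dx": -0.04, "dy": 0, "dz": 0, "yaw": 0, "fingers": 0.835},
  {"dx": -0.03, "dy": 0, "dz": 0, "yaw": 0, "fingers": 0.835},
  {"dx": -0.03, "dy": 0, "dz": 0, "yaw": 0, "fingers": 0.835},
  {"dx": -0.03, "dy": 0, "dz": 0, "yaw": 0, "fingers": 0.835},
  {"dx": -0.03, "dy": 0, "dz": 0, "yaw": 0, "fingers": 0.835},
  {"dx": -0.03, "dy": 0, "dz": 0, "yaw": 0, "fingers": 0.835},
  {"dx": -0.03, "dy": 0, "dz": 0, "yaw": 0, "fingers": 0.835},
  {"dx": -0.03, "dy": 0, "dz": 0, "yaw": 0, "fingers": 0.835},
  {"dx": -0.03, "dy": 0, "dz": 0, "yaw": 0, "fingers": 0.835},
  {"dx": -0.03, "dy": 0, "dz": 0, "yaw": 0, "fingers": 0.835},
  {"dx": 0, "dy": 0, "dz": 0, "yaw": 0, "fingers": 0.835},
])

```text
clock: 6.3
position: [0.4729, -0.0332, 0.0333]
tool_rot: [3.141, 0.0, 2.418]
force: [0.5, -0.1, 0.0]
grip_width: 0.014
finger_force: 0.0
```

```bash
cat > look.py <<'E'
from h import *
import sys
S=grab_frame("side");cv2.imwrite("pics/"+sys.argv[1]+"_full.png",S)
cv2.imwrite("pics/"+sys.argv[1]+".png",cv2.resize(S[150:310,180:340],None,fx=3.7,fy=3.7,interpolation=cv2.INTER_CUBIC))
o=readout.observe();print(o["clock"],o["position"].round(4),o["force"].round(1))
try:
    p,s=blobs(S,"green",(215,235,290,295));print(p,s,plane("side",*p,.0385).round(4))
except Exception as e:print(e)
E
python3 look.py d
```

```text
6.35 [ 0.4727 -0.0331  0.0333] [ 0.5 -0.3 -0.1]
(250.00782472613457, 269.5978090766823) [17, 18, 183] [ 0.4918 -0.0542  0.0385]
```

View pics/d.png

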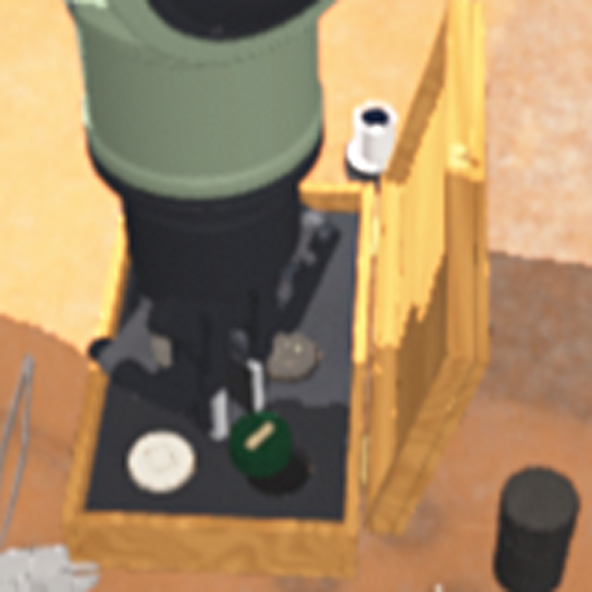

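The mount (263,443 in the crop) already overlaps the hollow (around 280,470), with about 11 mm to go and the fingertips right behind it.

Emit:
drive_tool([
  {"dx": -0.02, "dy": 0.003, "dz": 0, "yaw": 0, "fingers": 0.835},
  {"dx": -0.02, "dy": 0.003, "dz": 0, "yaw": 0, "fingers": 0.835},
  {"dx": -0.02, "dy": 0.003, "dz": 0, "yaw": 0, "fingers": 0.835},
  {"dx": -0.02, "dy": 0.003, "dz": 0, "yaw": 0, "fingers": 0.835},
  {"dx": -0.02, "dy": 0.003, "dz": 0, "yaw": 0, "fingers": 0.835},
  {"dx": -0.01, "dy": 0, "dz": 0, "yaw": 0, "fingers": 0.835},
  {"dx": 0, "dy": 0, "dz": 0, "yaw": 0, "fingers": 0.835},
])

```text
clock: 7.05
position: [0.4819, -0.0392, 0.0333]
tool_rot: [3.142, -0.0, 2.418]
force: [0.3, -0.4, -0.2]
grip_width: 0.0141
finger_force: 0.1
```

```bash
python3 look.py e
```

```text
7.1 [ 0.4818 -0.0391  0.0333] [0.1 0.9 0.1]
(254.2845723421263, 273.23741007194246) [17, 17, 181] [ 0.5001 -0.0611  0.0385]
```

View pics/e.png

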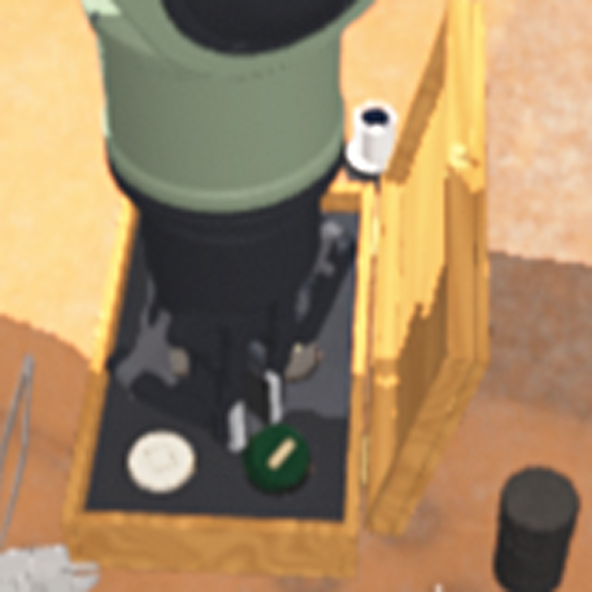

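The mount (277,458) now covers the hollow almost fully, but still stands high. Nudging it a bit further.

Emit:
drive_tool([
  {"dx": -0.01, "dy": 0, "dz": 0, "yaw": 0, "fingers": 0.835},
  {"dx": -0.01, "dy": 0, "dz": 0, "yaw": 0, "fingers": 0.835},
  {"dx": 0, "dy": 0, "dz": 0, "yaw": 0, "fingers": 0.835},
])

```text
clock: 7.4
position: [0.4834, -0.0405, 0.0333]
tool_rot: [3.142, 0.0, 2.418]
force: [-0.1, 0.1, -0.6]
grip_width: 0.0138
finger_force: 0.1
```

```bash
python3 look.py f
```

```text
7.45 [ 0.4834 -0.0404  0.0333] [-0.4  0.2 -0.4]
(254.99759615384616, 273.90785256410254) [17, 17, 178] [ 0.5015 -0.0623  0.0385]
```

Emit:
drive_tool([
  {"dx": 0.04, "dy": 0, "dz": 0, "yaw": 0, "fingers": 0.835},
  {"dx": 0, "dy": 0, "dz": -0.1, "yaw": 0, "fingers": 1},
  {"dx": 0, "dy": 0, "dz": -0.1, "yaw": 0, "fingers": 1},
  {"dx": -0.09, "dy": -0.01, "dz": 0, "yaw": 0, "fingers": 1},
  {"dx": -0.1, "dy": -0.01, "dz": 0, "yaw": 0, "fingers": 1},
  {"dx": -0.1, "dy": 0, "dz": 0, "yaw": 0, "fingers": 1},
  {"dx": 0, "dy": 0, "dz": 0.04, "yaw": 0, "fingers": 1},
  {"dx": 0, "dy": 0, "dz": 0.03, "yaw": 0, "fingers": 1},
  {"dx": 0, "dy": 0, "dz": 0.03, "yaw": 0, "fingers": 1},
  {"dx": 0, "dy": 0, "dz": 0.02, "yaw": 0, "fingers": 1},
  {"dx": 0, "dy": 0, "dz": 0, "yaw": 0, "fingers": 1},
])

```text
clock: 8.55
position: [0.5004, -0.0582, 0.0409]
tool_rot: [-3.141, -0.001, 2.419]
force: [0.0, 0.2, 1.0]
grip_width: 0.0001
finger_force: 0.0
```

Emit:
drive_tool([
  {"dx": 0, "dy": 0, "dz": 0.02, "yaw": 0, "fingers": 1},
  {"dx": 0, "dy": 0, "dz": 0.02, "yaw": 0, "fingers": 1},
  {"dx": 0, "dy": 0, "dz": 0, "yaw": 0, "fingers": 1},
])

```text
clock: 8.85
position: [0.5007, -0.0584, 0.0371]
tool_rot: [-3.142, -0.0, 2.418]
force: [-0.4, 0.1, -1.3]
grip_width: 0.0001
finger_force: 0.0
```

Emit:
drive_tool([
  {"dx": 0, "dy": 0, "dz": 0.02, "yaw": 0, "fingers": 1},
  {"dx": 0, "dy": 0, "dz": 0.02, "yaw": 0, "fingers": 1},
  {"dx": 0, "dy": 0, "dz": 0, "yaw": 0, "fingers": 1},
])

```text
clock: 9.15
position: [0.5006, -0.0584, 0.0331]
tool_rot: [-3.141, -0.0, 2.418]
force: [-1.1, 0.2, -1.0]
grip_width: 0.0001
finger_force: 0.0
```

Emit:
drive_tool([
  {"dx": 0, "dy": 0, "dz": 0.015, "yaw": 0, "fingers": 1},
  {"dx": 0, "dy": 0, "dz": 0.01, "yaw": 0, "fingers": 1},
  {"dx": 0, "dy": 0, "dz": 0, "yaw": 0, "fingers": 1},
])

```text
clock: 9.45
position: [0.5008, -0.0584, 0.0309]
tool_rot: [-3.142, 0.0, 2.418]
force: [0.6, -0.7, 3.5]
grip_width: -0.0003
finger_force: 1.5
```

Emit:
drive_tool([
  {"dx": 0, "dy": 0, "dz": 0.01, "yaw": 0, "fingers": 1},
  {"dx": 0, "dy": 0, "dz": 0, "yaw": 0, "fingers": 1},
])

```text
clock: 9.65
position: [0.5009, -0.0585, 0.0307]
tool_rot: [-3.141, 0.001, 2.418]
force: [-8.2, 0.9, 27.5]
grip_width: 0.0
finger_force: 13.9
```

Emit:
drive_tool([
  {"dx": 0, "dy": 0, "dz": -0.03, "yaw": 0, "fingers": 1},
  {"dx": 0, "dy": 0, "dz": -0.1, "yaw": 0, "fingers": 1},
  {"dx": 0, "dy": 0, "dz": -0.25, "yaw": 0, "fingers": 1},
  {"dx": 0, "dy": 0, "dz": -0.25, "yaw": 0, "fingers": 1},
  {"dx": 0, "dy": 0, "dz": -0.25, "yaw": 0, "fingers": 1},
  {"dx": 0, "dy": 0, "dz": -0.25, "yaw": 0, "fingers": 1},
  {"dx": 0, "dy": 0, "dz": -0.25, "yaw": 0, "fingers": 1},
  {"dx": 0, "dy": 0, "dz": -0.25, "yaw": 0, "fingers": 1},
  {"dx": 0, "dy": 0, "dz": -0.25, "yaw": 0, "fingers": 1},
  {"dx": 0, "dy": 0, "dz": -0.2, "yaw": 0, "fingers": 1},
  {"dx": 0, "dy": 0, "dz": 0, "yaw": -0.09, "fingers": 1},
  {"dx": 0, "dy": 0, "dz": 0, "yaw": -0.09, "fingers": 1},
  {"dx": 0, "dy": 0, "dz": 0, "yaw": -0.09, "fingers": 1},
  {"dx": 0, "dy": 0, "dz": 0, "yaw": -0.09, "fingers": 1},
  {"dx": 0, "dy": 0, "dz": 0, "yaw": -0.09, "fingers": 1},
  {"dx": 0, "dy": 0, "dz": 0, "yaw": -0.04, "fingers": 1},
  {"dx": 0, "dy": 0, "dz": 0, "yaw": 0, "fingers": 1},
])

```text
clock: 11.35
position: [0.5005, -0.0585, 0.2381]
tool_rot: [3.141, -0.0, -3.094]
force: [-0.1, -0.9, -0.3]
grip_width: 0.0001
finger_force: 0.0
```

```bash
python3 look.py g; python3 -c "
from h import *
print(readout.observe()['qpos'].round(2),plane('side',*blobs(cv2.imread('pics/g_full.png'),'green',(215,235,290,295))[0],.0308))"
```

```text
11.4 [ 0.5006 -0.0585  0.2381] [ 0.5 -0.2 -0.2]
(253.64685615848407, 274.9405684754522) [16, 17, 167] [ 0.4995 -0.0647  0.0385]
[ 0.71  0.46 -0.94  1.87  0.43  1.03  1.2 ] [ 0.49864288 -0.05953052  0.0308    ]
```

View pics/g.png

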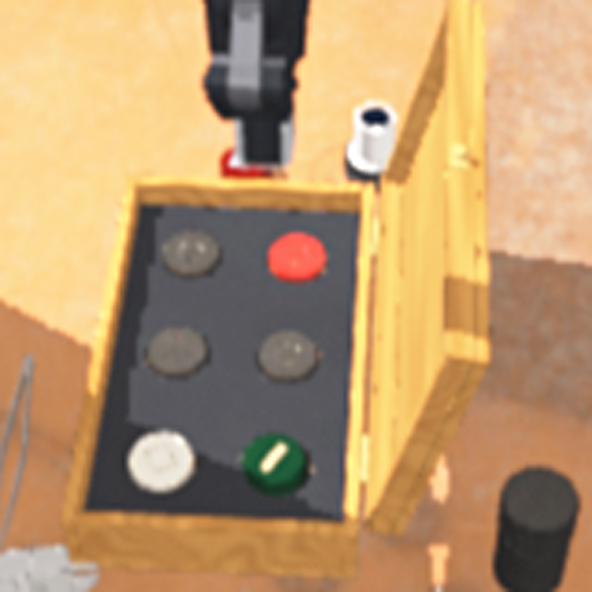

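The mount (275,463) sits in the hollow, level with its neighbours; lid is still raised. Now going behind the lid.

Emit:
drive_tool([
  {"dx": -0.285, "dy": 0.128, "dz": 0, "yaw": 0, "fingers": 1},
  {"dx": -0.285, "dy": 0.128, "dz": 0, "yaw": 0, "fingers": 1},
  {"dx": -0.285, "dy": 0.128, "dz": 0, "yaw": 0, "fingers": 1},
  {"dx": -0.285, "dy": 0.128, "dz": 0, "yaw": 0, "fingers": 1},
  {"dx": -0.285, "dy": 0.128, "dz": 0, "yaw": 0, "fingers": 1},
  {"dx": 0, "dy": 0, "dz": 0, "yaw": 0, "fingers": 1},
  {"dx": 0, "dy": 0, "dz": 0.2, "yaw": 0, "fingers": 1},
  {"dx": 0, "dy": 0, "dz": 0.2, "yaw": 0, "fingers": 1},
  {"dx": 0, "dy": 0, "dz": 0.2, "yaw": 0, "fingers": 1},
  {"dx": 0, "dy": 0, "dz": 0.2, "yaw": 0, "fingers": 1},
  {"dx": 0, "dy": 0, "dz": 0.08, "yaw": 0, "fingers": 1},
  {"dx": 0, "dy": 0, "dz": 0, "yaw": 0, "fingers": 1},
])

```text
clock: 12.6
position: [0.6395, 0.0119, 0.1493]
tool_rot: [-3.142, -0.001, -3.096]
force: [0.0, -1.7, 0.1]
grip_width: 0.0001
finger_force: 0.0
```

Emit:
drive_tool([
  {"dx": 0.1, "dy": 0, "dz": -0.01, "yaw": 0, "fingers": 1},
  {"dx": 0.1, "dy": 0, "dz": -0.01, "yaw": 0, "fingers": 1},
  {"dx": 0.1, "dy": 0, "dz": -0.01, "yaw": 0, "fingers": 1},
  {"dx": 0.07, "dy": 0, "dz": -0.01, "yaw": 0, "fingers": 1},
  {"dx": 0.05, "dy": 0, "dz": -0.01, "yaw": 0, "fingers": 1},
  {"dx": 0.05, "dy": 0, "dz": -0.01, "yaw": 0, "fingers": 1},
  {"dx": 0.05, "dy": 0, "dz": -0.01, "yaw": 0, "fingers": 1},
  {"dx": 0.05, "dy": 0, "dz": -0.01, "yaw": 0, "fingers": 1},
  {"dx": 0.05, "dy": 0, "dz": -0.01, "yaw": 0, "fingers": 1},
  {"dx": 0.05, "dy": 0, "dz": -0.01, "yaw": 0, "fingers": 1},
  {"dx": 0.05, "dy": 0, "dz": -0.01, "yaw": 0, "fingers": 1},
])

```text
clock: 13.7
position: [0.5677, 0.0088, 0.1608]
tool_rot: [3.142, -0.0, -3.095]
force: [1.4, 1.0, -1.1]
grip_width: -0.0002
finger_force: 0.7
```

Emit:
drive_tool([
  {"dx": 0.05, "dy": 0, "dz": 0, "yaw": 0, "fingers": 1},
  {"dx": 0.05, "dy": 0, "dz": 0, "yaw": 0, "fingers": 1},
  {"dx": 0.05, "dy": 0, "dz": 0, "yaw": 0, "fingers": 1},
  {"dx": 0.05, "dy": 0, "dz": 0, "yaw": 0, "fingers": 1},
  {"dx": 0.06, "dy": 0, "dz": 0, "yaw": 0, "fingers": 1},
  {"dx": 0.06, "dy": 0, "dz": 0, "yaw": 0, "fingers": 1},
  {"dx": 0.051, "dy": 0, "dz": 0.013, "yaw": 0, "fingers": 1},
  {"dx": 0.051, "dy": 0, "dz": 0.013, "yaw": 0, "fingers": 1},
  {"dx": 0.051, "dy": 0, "dz": 0.013, "yaw": 0, "fingers": 1},
  {"dx": 0.051, "dy": 0, "dz": 0.013, "yaw": 0, "fingers": 1},
  {"dx": 0.051, "dy": 0, "dz": 0.013, "yaw": 0, "fingers": 1},
  {"dx": 0.051, "dy": 0, "dz": 0.013, "yaw": 0, "fingers": 1},
  {"dx": 0, "dy": 0, "dz": 0, "yaw": 0, "fingers": 1},
])

```text
clock: 15.0
position: [0.5049, 0.0057, 0.1528]
tool_rot: [-3.141, -0.001, -3.095]
force: [0.1, -0.1, 1.1]
grip_width: -0.0
finger_force: 0.0
```

```bash
python3 look.py i
```

```text
15.05 [0.5053 0.0057 0.1529] [0.7 0.6 1.8]
(252.63869463869463, 276.38694638694636) [16, 16, 124] [ 0.4981 -0.0678  0.0385]
```

View pics/i.png

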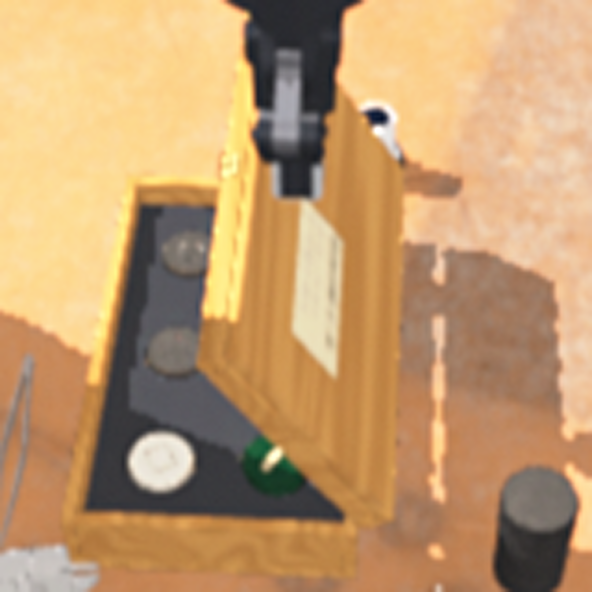

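The lid is at about 60°, pushed from its outer face by the fingertips at (298,190), and the mount is still in place. Continuing along the arc.

Emit:
drive_tool([
  {"dx": 0.046, "dy": 0, "dz": 0.026, "yaw": 0, "fingers": 1},
  {"dx": 0.046, "dy": 0, "dz": 0.026, "yaw": 0, "fingers": 1},
  {"dx": 0.046, "dy": 0, "dz": 0.026, "yaw": 0, "fingers": 1},
  {"dx": 0.046, "dy": 0, "dz": 0.026, "yaw": 0, "fingers": 1},
  {"dx": 0.046, "dy": 0, "dz": 0.026, "yaw": 0, "fingers": 1},
  {"dx": 0.046, "dy": 0, "dz": 0.026, "yaw": 0, "fingers": 1},
  {"dx": 0.038, "dy": 0, "dz": 0.037, "yaw": 0, "fingers": 1},
  {"dx": 0.038, "dy": 0, "dz": 0.037, "yaw": 0, "fingers": 1},
  {"dx": 0.038, "dy": 0, "dz": 0.037, "yaw": 0, "fingers": 1},
  {"dx": 0.038, "dy": 0, "dz": 0.037, "yaw": 0, "fingers": 1},
  {"dx": 0.038, "dy": 0, "dz": 0.037, "yaw": 0, "fingers": 1},
  {"dx": 0.038, "dy": 0, "dz": 0.037, "yaw": 0, "fingers": 1},
  {"dx": 0, "dy": 0, "dz": 0, "yaw": 0, "fingers": 1},
])

```text
clock: 16.35
position: [0.4546, 0.0035, 0.1147]
tool_rot: [-3.142, -0.001, -3.095]
force: [-0.1, 0.5, 0.1]
grip_width: -0.0
finger_force: 0.0
```

Emit:
drive_tool([
  {"dx": 0.024, "dy": 0, "dz": 0.039, "yaw": 0, "fingers": 1},
  {"dx": 0.024, "dy": 0, "dz": 0.039, "yaw": 0, "fingers": 1},
  {"dx": 0.024, "dy": 0, "dz": 0.039, "yaw": 0, "fingers": 1},
  {"dx": 0.024, "dy": 0, "dz": 0.039, "yaw": 0, "fingers": 1},
  {"dx": 0.024, "dy": 0, "dz": 0.039, "yaw": 0, "fingers": 1},
  {"dx": 0.024, "dy": 0, "dz": 0.039, "yaw": 0, "fingers": 1},
  {"dx": 0.024, "dy": 0, "dz": 0.039, "yaw": 0, "fingers": 1},
  {"dx": 0.01, "dy": 0, "dz": 0.028, "yaw": 0, "fingers": 1},
  {"dx": 0.01, "dy": 0, "dz": 0.028, "yaw": 0, "fingers": 1},
  {"dx": 0.01, "dy": 0, "dz": 0.028, "yaw": 0, "fingers": 1},
  {"dx": 0.01, "dy": 0, "dz": 0.028, "yaw": 0, "fingers": 1},
  {"dx": 0.01, "dy": 0, "dz": 0.028, "yaw": 0, "fingers": 1},
  {"dx": 0.01, "dy": 0, "dz": 0.028, "yaw": 0, "fingers": 1},
  {"dx": 0.01, "dy": 0, "dz": 0.028, "yaw": 0, "fingers": 1},
  {"dx": 0, "dy": 0, "dz": 0, "yaw": 0, "fingers": 1},
])

```text
clock: 17.85
position: [0.4313, 0.0024, 0.068]
tool_rot: [3.142, -0.001, -3.095]
force: [-0.4, 0.3, 1.1]
grip_width: 0.0001
finger_force: 0.0
```

Nearly shut; pressing the last 9 mm slowly.

Emit:
drive_tool([
  {"dx": 0.003, "dy": 0, "dz": 0.015, "yaw": 0, "fingers": 1},
  {"dx": 0.003, "dy": 0, "dz": 0.015, "yaw": 0, "fingers": 1},
  {"dx": 0.003, "dy": 0, "dz": 0.015, "yaw": 0, "fingers": 1},
  {"dx": 0.003, "dy": 0, "dz": 0.015, "yaw": 0, "fingers": 1},
  {"dx": 0, "dy": 0, "dz": 0.01, "yaw": 0, "fingers": 1},
  {"dx": 0, "dy": 0, "dz": 0.01, "yaw": 0, "fingers": 1},
  {"dx": 0, "dy": 0, "dz": 0, "yaw": 0, "fingers": 1},
])

```text
clock: 18.55
position: [0.4303, 0.0024, 0.0602]
tool_rot: [3.142, -0.0, -3.095]
force: [-0.4, -0.7, -0.5]
grip_width: 0.0002
finger_force: 0.0
```

Emit:
drive_tool([
  {"dx": 0, "dy": 0, "dz": 0.01, "yaw": 0, "fingers": 1},
  {"dx": 0, "dy": 0, "dz": 0, "yaw": 0, "fingers": 1},
])

```text
clock: 18.75
position: [0.4303, 0.0024, 0.0592]
tool_rot: [3.142, -0.0, -3.095]
force: [0.4, 0.3, 0.3]
grip_width: -0.0002
finger_force: 0.0
```

Emit:
drive_tool([
  {"dx": 0, "dy": 0, "dz": 0.01, "yaw": 0, "fingers": 1},
  {"dx": 0, "dy": 0, "dz": 0, "yaw": 0, "fingers": 1},
])

```text
clock: 18.95
position: [0.4304, 0.0024, 0.0587]
tool_rot: [-3.141, 0.0, -3.095]
force: [-3.8, -0.8, 17.1]
grip_width: -0.0
finger_force: 8.2
```

Emit:
drive_tool([
  {"dx": 0, "dy": 0, "dz": 0.005, "yaw": 0, "fingers": 1},
  {"dx": 0, "dy": 0, "dz": 0, "yaw": 0, "fingers": 1},
])

```text
clock: 19.15
position: [0.4305, 0.0024, 0.0585]
tool_rot: [-3.141, 0.001, -3.095]
force: [-7.6, -0.6, 30.1]
grip_width: -0.0003
finger_force: 14.8
```

Firm stop at 58.6 mm, the shut height. Backing off and checking.

Emit:
drive_tool([
  {"dx": 0, "dy": 0, "dz": -0.03, "yaw": 0, "fingers": 1},
  {"dx": 0, "dy": 0, "dz": -0.2, "yaw": 0, "fingers": 1},
  {"dx": 0, "dy": 0, "dz": -0.25, "yaw": 0, "fingers": 1},
  {"dx": 0, "dy": 0, "dz": -0.25, "yaw": 0, "fingers": 1},
  {"dx": 0, "dy": 0, "dz": -0.25, "yaw": 0, "fingers": 1},
  {"dx": 0, "dy": 0, "dz": -0.25, "yaw": 0, "fingers": 1},
  {"dx": 0, "dy": 0, "dz": 0, "yaw": 0, "fingers": 1},
  {"dx": 0, "dy": 0, "dz": 0, "yaw": 0, "fingers": 1},
])

```text
clock: 19.95
position: [0.4305, 0.002, 0.1809]
tool_rot: [-3.141, 0.001, -3.096]
force: [0.1, 0.0, -1.0]
grip_width: -0.0
finger_force: 0.0
```

```bash
python3 look.py j
```

```text
20.0 [0.4301 0.0021 0.1803] [-0.1  0.2  0.3]
attempt to get argmax of an empty sequence
```

View pics/j_full.png

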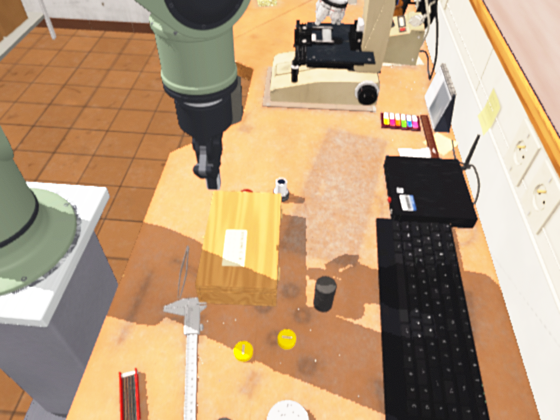

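The lid is shut flat at (240,245); the eyepiece (281,189), red mount (246,192), can (325,293), tweezers and the yellow mounts (244,351) and (287,339) are where they were, and the arm is clear.

```bash
python3 -c "
from workcell import workorder
print(workorder.job_done())"
```

```text
the job is handed in; nothing more can be done
None
```

The green mount was pushed into the hollow and pressed down to its seated height; then the lid was pushed over slowly, pressed shut and the arm raised clear, with nothing round the box moved, and I handed the job in at about 20 s.

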